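Slide the stamping plate off the feed bed and lay it on the cooling rest

ROBOT

A 6-joint arm with a two-finger parallel gripper is mounted at the origin on the work surface. World frame = base frame: x ahead of the robot, y to its left, z up, the work surface at z = 0. Lengths are in m, angles in rad, forces in N, time in s.
With the tool pointing down it reaches from about 0.375 to 0.975 m from the base axis. Payload 3.8 kg.
Tool frame: the origin (TCP) lies midway between the tips of the shut fingers; the grasp point (between the pads) lies 19 mm behind it; z points along the fingers, y is the direction in which the jaws open and shut (so a half turn about z gives the same grasp; the last joint's range is limited). The gripper opens to 85 mm and grips with 20 to 120 N. Pads are 22 mm wide; open, the fingers measure 114 mm over their backs; the gripper's body (76 mm by 85 mm) begins 54 mm behind the grasp point. The pads swing forward as they close: fully open they stand 13 mm farther back than shut.
Start: joints at [-0.037, 0.264, 1.604, -0, 1.274, -0.037], TCP at [0.675, -0, 0.199] pointing down, gripper open.
Joint ranges: [-2.63, 2.63], [-0.94, 2.18], [0.31, 2.57], [-1.31, 4.45], [0, 2.66], [-2.55, 2.55]. Speed limits (rad/s): [2.57, 2.57, 3.14, 3.14, 3.14, 3.14].

INTERFACE

Orientations are given as a rotation vector (axis times angle).
In Python, from workcell import bot gives the robot as it stands. The module is installed in compiled form; this text tells all that it offers.
- The arm moves only by the tool play_rows, never from a script. Its argument "series" is a list of rows, each an object with "translation": the shift along the tool's x, y, z in m, a list of three; "spin": the turn about the tool's z in units of 5 degrees (1.0 is 5 degrees). In form: [{"translation": [dx, dy, dz], "spin": spin}, ...]. A call has 1 to 5 rows; each row shifts and turns the commanded pose from where the row before left it, along the tool's axes as they then stand; what a row does not reach is not made up. A row lasts 1/10 s, in which the tool goes at most 50 mm and 8.59 degrees, less where a joint would pass 70% of its speed; a pose out of reach is approached as far as the arm can. A call is refused whole if a number of a shift passes 0.05 or a number of a turn 1, either way. A call with a gripper value outside its range is refused whole. "jaw" is the gripper's target within -1 to 1 (fully open at 1, half-way at 0, shut at -1), set as the call begins (left out, the last holds). The fingers move at their own pace and stop on an object; "force" is the grip in N (left out, the last holds). Time passes only in rows, so rows that do not move let the fingers close. It gives the time, the measured TCP pose, the force and the opening at its end, in the units of the state.
- bot.read_state(): the state, without advancing time (a new reading comes with each control period).
- bot.read_camera(name): name is "scene" or "side" or "wrist"; returns the picture (420x560x3 uint8, blue, green, red); there is no depth.
- bot.get_calibration(name): a dict with "fov_y" (degrees; the focal length in pixels is half the picture's height over the tangent of half this angle, whatever the lens; pixels are square), "cx", "cy" (the principal point, pixels), "R" (3x3) and "t" (3): a world point X has camera coordinates R X + t. Camera axes: x right, y down, z forward; pixel columns grow to the right and rows downward; lengths in m; the calibration is good to about 2 mm. The wrist camera is an equidistant fisheye: a pixel r from the principal point sees the ray r / f radians off the axis. A picture is of the moment at which its call begins: read the wrist's pose just before it. get_calibration takes no time and is no camera call; for the wrist camera it gives the pose at the moment of the call.
- bot.finish_job(): hands the job in, once; it reports no verdict.
The state is a dict: "time": time; "q": joint angles; "joint_vel": joint speeds; "joint_torque": joint torques, N m; "tool_pos": TCP position; "tcp_rot": TCP orientation; "wrist_force": force on the tool from outside, world axes, zero at the start; "torque": the same for the moment, N m; "width": opening from 0.0 (shut) to 1.0 (fully open).
Only numpy, scipy, OpenCV 4.12 (cv2) and the standard library are available. Lean on these libraries where they do the work, as an engineer would, in place of code of your own. Each camera call takes 0.05 s, during which the arm holds its last target. There are 200 camera calls.

TASK

On the raised feed bed, slide the engraved metal stamping plate that lies on top of the card packing strip towards the bed's front edge until about a third of its length overhangs, still lying flat. Then pinch it by the two long sides of the overhanging end, lift it off and lay it flat, lengthwise and centred, on top of the long narrow cooling rest, and let go. Leave the card packing strip where it lies.

Things in the scene. Friction and masses are not known exactly. Their poses are not given: they have to be found in the camera images.
- plate_mid (a point): The stamping plate, top sheet: engraved light-metal rectangle 130 mm long (x), 56 wide (y), 6 thick, about 80 g, loose. Point: its very centre, half-way up. It starts on the card packing strip between the bed's side guides, wholly behind the front edge, x along the bed's x. Shut fingertips pushing its rear (+x) end slide it forward; the guides keep it straight. Not the square plate on the table.
- bed_edge (a point): Front edge of the fixed grey feed bed (260 long x, 104 wide y, 60 high). Point: mid-width, 65 above the table, level with the packing's top on which the plate slides. x runs back along the bed, away from the robot; z up. Side guides 20 wide, 10 high leave a channel 64 wide, open at the ends; a lip 4 high holds the packing, the plate passes over it. Free space before the edge. All mm.
- packing_mid (a point): The card packing strip under the plate: stiff brown card 245 mm long (x), 60 mm wide (y), 5 mm thick, 120 g, loose, filling the channel behind the front lip. Point: its very centre. It must stay there.
- rest_top (a point): The cooling rest: fixed dark finned steel rail 150 mm long (x), 40 wide (y; fins 44), 45 high, on a foot 70 wide and 8 high. Narrower than the plate, so fingers holding the plate's long sides straddle it. Point: centre of its flat top; x along its length, z up. Not the square block.
Things that resemble listed ones, but are neither listed nor needed, are in the scene too. Leave any purple or red look-alike of the part that bears rest_top alone.

How it is judged:
On the way, in this order (a step that is already met when the one before it is completed fails the run):
1. the plate lies flat on the bed with 28 to 58 mm of its length past the front edge (x of plate_mid in the frame of bed_edge between 0.007 and 0.037 m and z of plate_mid in the frame of bed_edge between -0.002 and 0.008 m and angle between plate_mid's own z axis and vertical below 0.1 rad), for 0.2 s.
2. the plate is held by the fingers, at least 20 mm above the packing strip (z of plate_mid in the frame of bed_edge above 0.02 m and contact force between the fingers and plate above 0.5 N), for 0.2 s.
At the end, for the whole second after the job is handed in: The plate lies flat (within 6 degrees) and at rest on the cooling rest's top, its centre within 20 mm of the rest's centre and its length within 12 degrees of the rest's length, either way round; the packing strip is within 20 mm of where it began (horizontal distance between plate_mid and rest_top below 0.02 m and z of plate_mid in the frame of rest_top between 0 and 0.008 m and angle between plate_mid's own z axis and vertical below 0.1 rad and angle between the x axis of plate_mid and the x axis of rest_top, either way round below 0.21 rad and linear speed of plate below 0.02 m/s and distance of packing_mid from where it was at the start of the episode below 0.02 m); the robot touches nothing.
It fails at once if the packing strip is moved more than 20 mm (distance of packing_mid from where it was at the start of the episode above 0.02 m).
It also fails if it takes over 56 s, if anything falls off the work surface, if the arm or the gripper's body presses on something with over 40 N, if the wrist force passes 120 N, or if a joint passes its speed limit or range.

## Working session

There is one attempt and no reset: what is moved stays moved. The work goes in short steps, Python scripts to look and compute and a tool call to move; the robot and the scene stay as the last step left them, time stands still between calls to the robot, and variables do not carry over. Pictures are saved under pics/ and viewed, about 8 in all and at most 12, crops included, and the job is handed in when it is done.

Besides the shell and the picture viewer there is one more tool, called after "Emit:" as name(argument=value, ...) on one line, values as JSON. play_rows: Moves the arm, as the interface text tells. Its arguments: {"type":"object","properties":{"series":{"type":"array","items":{"type":"object","properties":{"translation":{"type":"array","items":{"type":"number"}},"spin":{"type":"number"}}}},"jaw":{"type":"number"},"force":{"type":"number"}},"required":["series"]}

```bash
mkdir -p pics
cat > h.py <<'E'
import numpy as np, cv2
from workcell import bot
def cal(n):
    c=bot.get_calibration(n); c['f']=210/np.tan(np.radians(c['fov_y'])/2); c['R']=np.array(c['R']); c['t']=np.array(c['t']); return c
def ray(c,u,v,fish=False):
    d=np.array([u-c['cx'],v-c['cy']])/c['f']
    if fish:
        r=np.hypot(*d); d=np.array([*(d/max(r,1e-9)*np.sin(r)),np.cos(r)])
    else: d=np.array([*d,1.])
    return -c['R'].T@c['t'], c['R'].T@d
def onz(c,u,v,z,fish=False):
    o,d=ray(c,u,v,fish); return o+d*(z-o[2])/d[2]
E
python3 - <<'E'
from h import *
for n in ["scene","side","wrist"]:
    c=cal(n); cv2.imwrite(f"pics/{n}0.png",bot.read_camera(n)); print(n,c)
print(bot.read_state())
E
```

```text
scene {'fov_y': 54.00693868894307, 'cx': 274.79098039312703, 'cy': 211.79765262147916, 'R': array([[ 0.55484727,  0.83186478,  0.01206215],
       [ 0.63027801, -0.41083841, -0.65875748],
       [-0.54304155,  0.3731123 , -0.75225865]]), 't': array([-0.23163716, -0.30294954,  1.24817268]), 'f': np.float64(412.08651840350257)}
side {'fov_y': 53.01323649657527, 'cx': 280.8905390363933, 'cy': 206.97731101207032, 'R': array([[ 0.98270245, -0.1848926 , -0.01051722],
       [-0.1281893 , -0.63814099, -0.75917296],
       [ 0.133654  ,  0.74738933, -0.65080397]]), 't': array([-0.52075045,  0.10297471,  1.17600702]), 'f': np.float64(421.0730283704653)}
wrist {'fov_y': 65.70646984690485, 'cx': 279.8629395549286, 'cy': 209.03610294230475, 'R': array([[ 9.99998245e-01, -4.26645683e-04, -1.82436345e-03],
       [ 1.92649523e-04, -9.45151830e-01,  3.26631261e-01],
       [-1.86365627e-03, -3.26631039e-01, -9.45150089e-01]]), 't': array([-0.67350771, -0.04302599,  0.3820825 ]), 'f': np.float64(325.19226210127806)}
{'time': 0.15, 'q': array([-3.68955503e-02,  2.64625608e-01,  1.60508817e+00,  1.33028580e-05,
        1.27373993e+00, -3.68776157e-02]), 'joint_vel': array([-0.00048636, -0.00076485, -0.00320172, -0.00018998,  0.00108649,
        0.0003187 ]), 'joint_torque': array([-4.44535381e-04, -5.15905774e+01, -3.67958951e+01, -2.06692371e-04,
        8.09489022e-03,  2.50629785e-05]), 'tool_pos': array([6.74345257e-01, 3.01605708e-05, 1.97802389e-01]), 'tcp_rot': array([-2.22049495e+00, -2.22044645e+00,  1.97397747e-03]), 'wrist_force': array([-0.32406434,  0.53049051,  0.50770036]), 'torque': array([0.00264245, 0.04194661, 0.03719751]), 'width': 1.0009442152775232}
```

View pics/scene0.png

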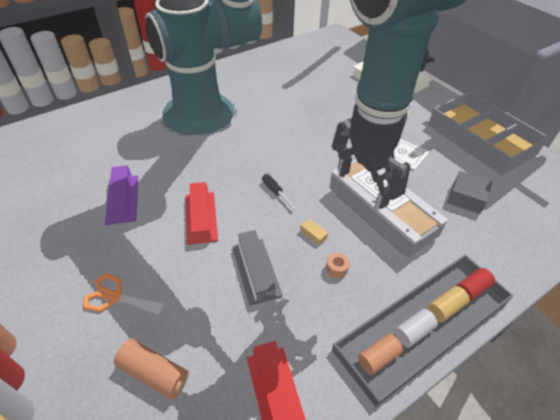

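View pics/side0.png

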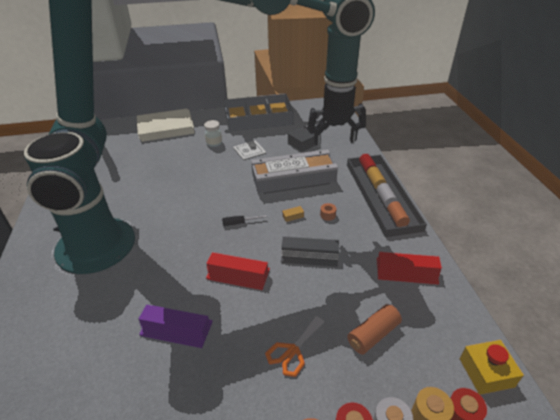

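View pics/wrist0.png

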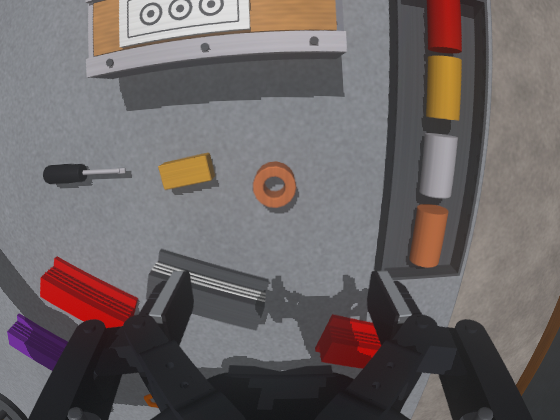

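The scene shows the bed (~385,205), with the white plate on the brown card, and the dark finned rest at (258,265). In side view these are at (293,170) and (310,250). In wrist view the bed is at the top and the rest at (210,288). I'll zoom in for corners.

Run:
```python
from h import *
a=cv2.imread("pics/side0.png")[145:275,240:350]; w=cv2.imread("pics/scene0.png")[150:305,230:450]
a=cv2.resize(a,None,fx=3.6,fy=3.6,interpolation=cv2.INTER_CUBIC)
w=cv2.resize(w,(396,279),interpolation=cv2.INTER_CUBIC)
o=np.zeros((468,792,3),np.uint8); o[:,:396]=a; o[:279,396:]=w
cv2.imwrite("pics/crop1.png",o)
```

```text
(no output)
```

View pics/crop1.png

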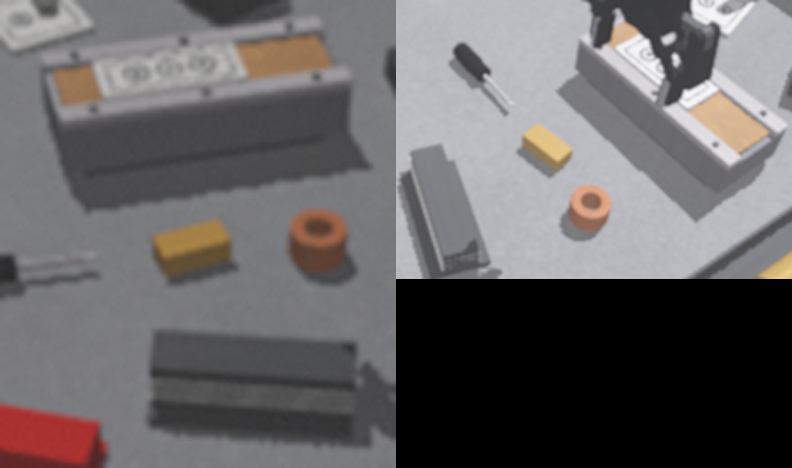

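Run:
```python
from h import *
np.set_printoptions(precision=4,suppress=True)
s=cal("side")
P=lambda x,y:(240+x/3.6,145+y/3.6)
def show(n,pts,z):
    X=np.array([onz(s,*P(*p),z) for p in pts]); print(n,z); print(X[:,:2],X.mean(0)[:2])
    e=X[1]-X[0]; print(' yaw',np.degrees(np.arctan2(e[1],e[0])),np.linalg.norm(e),np.linalg.norm(X[3]-X[0]))
show('bed',[(57,117),(350,85),(322,20),(42,62)],.07)
show('plate',[(107,97),(246,77),(235,42),(95,58)],.071)
show('rest',[(152,374),(356,385),(356,342),(153,331)],.045)
show('rest',[(152,374),(356,385),(356,342),(153,331)],.053)
w=cal("wrist")
for n,p,z in [('plate fl?',(120,46),.071),('plate rear near',(250,28),.071),('bed front near',(88,57),.07),('bed fn2',(88,76),.07),('bed rear near',(345,32),.07),('bed rn2',(345,50),.07),('rest',(162,250),.045),('rest',(268,280),.045),('rest n',(152,271),.045),('rest n',(265,300),.045),('bot',(262,327),0)]:
    print(n,onz(w,*p,z,True))
# pics of wrist crop
im=cv2.imread("pics/wrist0.png"); a=cv2.resize(im[0:120,70:360],None,fx=2.7,fy=2.7,interpolation=2); b=cv2.resize(im[240:340,140:290],None,fx=2.7,fy=2.7,interpolation=2)
o=np.zeros((594,783,3),np.uint8); o[:324]=a; o[324:594,:405]=b; cv2.imwrite("pics/crop2.png",o)
```

```text
bed 0.07
[[0.476  0.1236]
 [0.7324 0.1191]
 [0.7364 0.2232]
 [0.4744 0.2075]] [0.6048 0.1683]
 yaw -1.0138257174392902 0.2564225971422068 0.08388230745823617
plate 0.071
[[0.5222 0.1423]
 [0.6464 0.1474]
 [0.6494 0.2026]
 [0.5215 0.2028]] [0.5849 0.1738]
 yaw 2.3715212603596574 0.12428645735423079 0.060500930343473855
rest 0.045
[[ 0.5031 -0.1635]
 [ 0.6439 -0.2025]
 [ 0.6563 -0.1609]
 [ 0.5121 -0.1205]] [ 0.5789 -0.1619]
 yaw -15.473946685450207 0.146028415139308 0.04393523860844203
rest 0.053
[[ 0.5018 -0.1711]
 [ 0.6411 -0.2096]
 [ 0.6534 -0.1685]
 [ 0.5106 -0.1285]] [ 0.5767 -0.1694]
 yaw -15.473946685450182 0.14455533136569385 0.04349203522900234
plate fl? [0.5166 0.1488 0.071 ]
plate rear near [0.6467 0.1534 0.071 ]
bed front near [0.4769 0.1438 0.07  ]
bed fn2 [0.4766 0.1234 0.07  ]
bed rear near [0.7339 0.1514 0.07  ]
bed rn2 [0.7338 0.1337 0.07  ]
rest [ 0.5344 -0.0811  0.045 ]
rest [ 0.6597 -0.1184  0.045 ]
rest n [ 0.5161 -0.1107  0.045 ]
rest n [ 0.6555 -0.1475  0.045 ]
bot [ 0.6473 -0.2286  0.    ]
```

View pics/crop2.png

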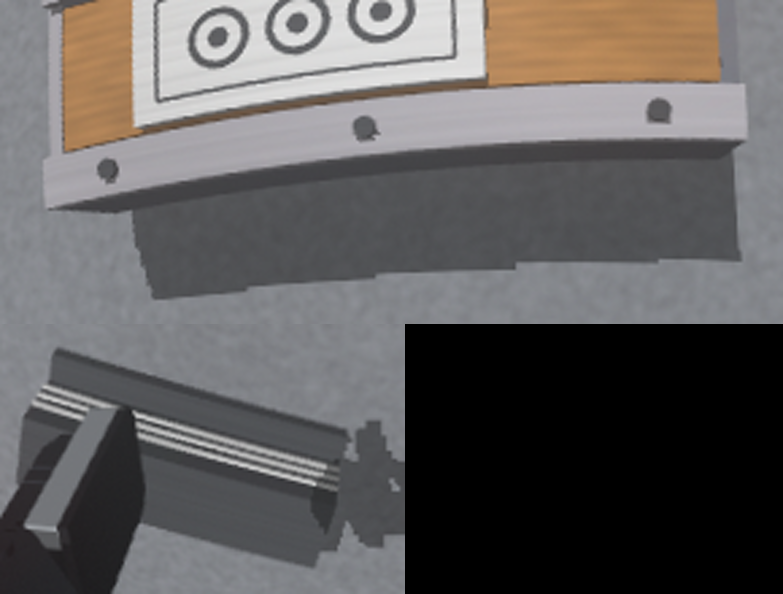

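The wrist crop shows the bed guide edge and plate clearly, but the rest is partly hidden. I'll move over the bed with the jaw axis turned to world y, for a better look.

Emit:
play_rows(series=[{"translation": [0.034, 0, 0], "spin": 0}, {"translation": [0.034, 0, 0], "spin": 0}, {"translation": [0.034, 0, 0], "spin": 0}, {"translation": [0.034, 0, 0], "spin": 0}, {"translation": [0.034, -0.014, 0], "spin": 0}], jaw=-1)

```text
time: 0.65
tool_pos: [0.6615, 0.1712, 0.1982]
tcp_rot: [2.222, 2.221, 0.0]
wrist_force: [-0.1, 0.2, -0.3]
width: 0.147
```

Emit:
play_rows(series=[{"translation": [0, 0, 0], "spin": -1}, {"translation": [0, 0, 0], "spin": -1}, {"translation": [0, 0, 0], "spin": -1}, {"translation": [0, 0, 0], "spin": -1}, {"translation": [0, 0, 0], "spin": -1}])

```text
time: 1.15
tool_pos: [0.6606, 0.17, 0.1983]
tcp_rot: [-1.683, -2.652, 0.001]
wrist_force: [-0.2, 0.0, 0.5]
width: 0.003
```

Emit:
play_rows(series=[{"translation": [0, 0, 0], "spin": -1}, {"translation": [0, 0, 0], "spin": -1}, {"translation": [0, 0, 0], "spin": -1}, {"translation": [0, 0, 0], "spin": -1}, {"translation": [0, 0, 0], "spin": -1}])

```text
time: 1.65
tool_pos: [0.6606, 0.1699, 0.1983]
tcp_rot: [-1.069, -2.953, 0.001]
wrist_force: [-0.7, -1.0, -0.4]
width: -0.005
```

Emit:
play_rows(series=[{"translation": [0, 0, 0], "spin": -1}, {"translation": [0, 0, 0], "spin": -1}, {"translation": [0, 0, 0], "spin": -1}, {"translation": [0, 0, 0], "spin": -1}, {"translation": [0, 0, 0], "spin": -1}])

```text
time: 2.15
tool_pos: [0.6607, 0.1699, 0.1983]
tcp_rot: [-0.404, -3.115, 0.001]
wrist_force: [0.8, 0.4, -0.6]
width: -0.001
```

Emit:
play_rows(series=[{"translation": [0, 0, 0], "spin": -1}, {"translation": [0, 0, 0], "spin": -1}, {"translation": [0, 0, 0], "spin": -1}, {"translation": [0, 0, 0], "spin": 0}])

```text
time: 2.55
tool_pos: [0.6607, 0.17, 0.1983]
tcp_rot: [0.0, -3.141, 0.0]
wrist_force: [-0.7, 0.0, 0.1]
width: 0.001
```

Run:
```python
from h import *
import json
print(bot.read_state()['tool_pos'],bot.read_state()['q'],bot.read_state()['width'])
c=cal("wrist"); im=bot.read_camera("wrist"); cv2.imwrite("pics/w1.png",im)
np.savez("w1.npz",**c)
s=bot.read_camera("scene"); cv2.imwrite("pics/s1.png",s)
o=np.zeros((420,798,3),np.uint8); o[:,:560]=im; o[:310,560:798]=cv2.resize(s[220:310,230:300],(238,310),interpolation=2)
cv2.imwrite("pics/v1.png",o)
```

```text
[0.66068346 0.16996111 0.19834188] [ 2.15259343e-01  2.78298409e-01  1.58694800e+00  4.41613659e-05
  1.27724791e+00 -1.35578505e+00] 0.0010684966370849913
```

View pics/v1.png

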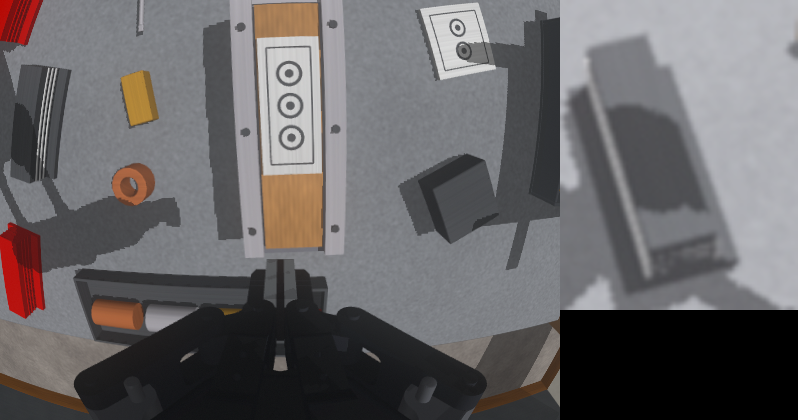

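Plate in the wrist view spans about (258,38)–(323,174), and the bed's rear guide ends are at row ~255. The rest is at left (12–70, 65–183). I'll zoom in on the rest and measure the plate by mask.

Run:
```python
from h import *
np.set_printoptions(precision=4,suppress=True)
c=dict(np.load("w1.npz")); im=cv2.imread("pics/w1.png")
hsv=cv2.cvtColor(im,cv2.COLOR_BGR2HSV)
m=((hsv[...,1]<25)&(hsv[...,2]>190)).astype(np.uint8)
m=cv2.morphologyEx(m,cv2.MORPH_CLOSE,np.ones((9,9)))
m[:,:250]=0;m[:,330:]=0
n,l,st,ct=cv2.connectedComponentsWithStats(m); k=1+np.argmax(st[1:,4]); print(st[k])
cn=max(cv2.findContours((l==k).astype(np.uint8),0,1)[0],key=cv2.contourArea)[:,0]
X=np.array([onz(c,u,v,.071,True)[:2] for u,v in cn.astype(float)],np.float32)
print('plate',cv2.minAreaRect(X))
for p,z in [((258,38),.071),((316,36),.071),((323,174),.071),((263,175),.071),((245,257),.07),((343,253),.07),((252,3),.065),((318,2),.065),((230,0),.07),((345,0),.07)]: print(p,onz(c,*map(float,p),z,True))
w=cv2.resize(im[55:195,0:80],None,fx=4,fy=4,interpolation=2)
s=bot.read_camera("side");cv2.imwrite("pics/side1.png",s)
s=cv2.resize(s[230:270,275:347],None,fx=6,fy=6,interpolation=2)
q=cv2.resize(cv2.imread("pics/s1.png")[220:310,230:300],None,fx=3.5,fy=3.5,interpolation=2)
o=np.zeros((580,760,3),np.uint8); o[:560,:320]=w; o[:240,320:752]=s;o[250:565,320:565]=q
o=np.clip(o*1.6,0,255).astype(np.uint8)
cv2.imwrite("pics/v2.png",o)
```

```text
[ 257   36   65  139 8175]
plate ((0.5799111127853394, 0.17862306535243988), (0.13026241958141327, 0.055590249598026276), 2.2047462463378906)
(258, 38) [0.5163 0.1495 0.071 ]
(316, 36) [0.5139 0.2024 0.071 ]
(323, 174) [0.6452 0.2109 0.071 ]
(263, 175) [0.6464 0.1532 0.071 ]
(245, 257) [0.7348 0.1325 0.07  ]
(343, 253) [0.7305 0.2363 0.07  ]
(252, 3) [0.4793 0.1434 0.065 ]
(318, 2) [0.4779 0.2051 0.065 ]
(230, 0) [0.4767 0.1233 0.07  ]
(345, 0) [0.4756 0.23   0.07  ]
```

View pics/v2.png

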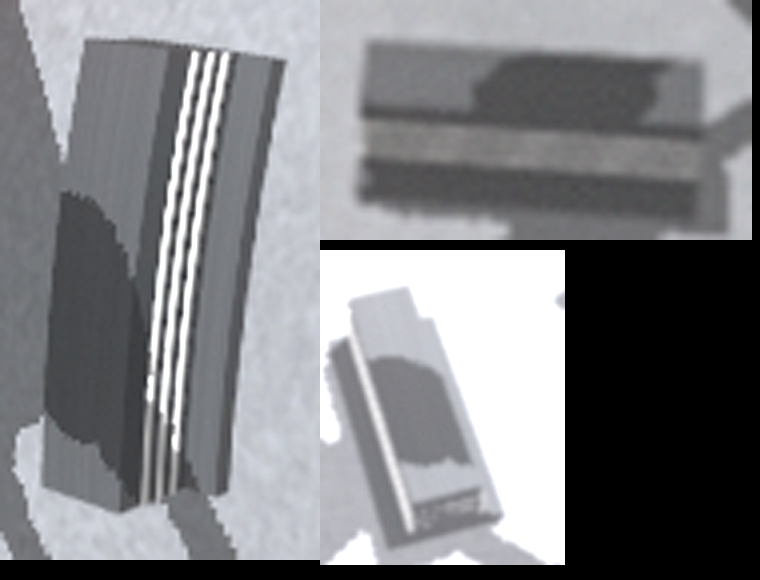

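Emit:
play_rows(series=[{"translation": [-0.016, 0.012, 0], "spin": -0.42}, {"translation": [0, 0, 0.035], "spin": 0}, {"translation": [0, 0, 0.035], "spin": 0}, {"translation": [0, 0, 0.03], "spin": 0}, {"translation": [0, 0, 0.02], "spin": 0}])

```text
time: 3.2
tool_pos: [0.6752, 0.1816, 0.0756]
tcp_rot: [0.055, -3.137, 0.001]
wrist_force: [0.6, -0.4, -0.6]
width: -0.002
```

Run:
```python
from h import *
np.set_printoptions(precision=4,suppress=True)
c=dict(np.load("w1.npz")); s=cal("side")
W=[(85,40),(165,45),(122,512),(43,488)]; S=[(362,108),(367,38),(703,60),(700,125)]
pts=[]
for a,b in zip(W,S):
    o1,d1=ray(c,a[0]/4,55+a[1]/4,True); o2,d2=ray(s,275+(b[0]-320)/6,230+b[1]/6)
    A=np.c_[d1,-d2]; k=np.linalg.lstsq(A,o2-o1,rcond=None)[0]
    p,q=o1+k[0]*d1,o2+k[1]*d2; pts.append((p+q)/2); print((p+q)/2,np.linalg.norm(p-q))
P=np.array(pts); print(P.mean(0))
for z in (.045,.053):
  for n,cc,l,f in (('w',c,[(x/4,55+y/4) for x,y in W],True),('s',s,[(275+(x-320)/6,230+y/6) for x,y in S],False)):
    X=np.array([onz(cc,*p,z,f) for p in l]); e=X[2]+X[3]-X[0]-X[1]; print(n,z,X.mean(0),np.degrees(np.arctan2(e[1],e[0])),np.linalg.norm(e)/2,np.linalg.norm(X[1]-X[0]),np.linalg.norm(X[2]-X[3]))
```

```text
[ 0.5014 -0.1568  0.0418] 0.004804935811825594
[ 0.5111 -0.1174  0.0446] 0.004912217416208394
[ 0.6556 -0.159   0.0428] 0.0024896742506838915
[ 0.6441 -0.1972  0.0436] 4.446306416403417e-05
[ 0.5781 -0.1576  0.0432]
w 0.045 [ 0.5765 -0.1555  0.045 ] -15.86434221341682 0.1503154721325078 0.0376831770925913 0.04048061715620441
s 0.045 [ 0.5791 -0.1595  0.045 ] -15.897279857370028 0.14720976100105596 0.043114420669538196 0.03958554722827592
w 0.053 [ 0.5765 -0.1476  0.053 ] -15.864342213416828 0.14666806468310983 0.036768794169166515 0.039498354302772945
s 0.053 [ 0.577  -0.1671  0.053 ] -15.897279857370014 0.1457247602219856 0.04267949741548192 0.03918622201998684
```

Emit:
play_rows(series=[{"translation": [0, 0, 0.005], "spin": 0}, {"translation": [0, 0, 0], "spin": 0}, {"translation": [0, 0, 0], "spin": 0}])

```text
time: 3.5
tool_pos: [0.6782, 0.1822, 0.0755]
tcp_rot: [-0.057, 3.139, 0.001]
wrist_force: [0.4, -0.3, 0.5]
width: 0.002
```

Emit:
play_rows(series=[{"translation": [0, 0, 0.004], "spin": 0}, {"translation": [0, 0, 0.004], "spin": 0}, {"translation": [0, 0, 0], "spin": 0}, {"translation": [0, 0, 0], "spin": 0}])

```text
time: 3.9
tool_pos: [0.677, 0.182, 0.066]
tcp_rot: [-0.058, 3.141, 0.0]
wrist_force: [0.7, 0.1, 0.1]
width: -0.002
```

Emit:
play_rows(series=[{"translation": [0.008, 0, -0.0015], "spin": 0}, {"translation": [0.012, 0, 0], "spin": 0}, {"translation": [0.012, 0, 0], "spin": 0}, {"translation": [0.012, 0, 0], "spin": 0}, {"translation": [0.012, 0, 0], "spin": 0}])

```text
time: 4.4
tool_pos: [0.6195, 0.1799, 0.0674]
tcp_rot: [0.058, -3.141, 0.0]
wrist_force: [0.1, 0.4, -0.1]
width: 0.002
```

Emit:
play_rows(series=[{"translation": [0.012, 0, 0], "spin": 0}, {"translation": [0.01, 0, 0], "spin": 0}, {"translation": [0.005, 0, 0], "spin": 0}, {"translation": [0, 0, 0], "spin": 0}, {"translation": [0, 0, 0], "spin": 0}])

```text
time: 4.9
tool_pos: [0.5945, 0.179, 0.0676]
tcp_rot: [-0.058, 3.14, 0.0]
wrist_force: [-0.0, 0.5, 0.7]
width: 0.002
```

Run:
```python
from h import *
c=cal("wrist"); im=bot.read_camera("wrist"); cv2.imwrite("pics/w2.png",im); np.savez("w2.npz",**c)
print(bot.read_state()['tool_pos'])
s=bot.read_camera("side"); cv2.imwrite("pics/side2.png",s)
o=np.zeros((600,560,3),np.uint8); o[:420]=im; o[420:600,:330]=cv2.resize(s[145:205,240:350],(330,180),interpolation=2)
cv2.imwrite("pics/v3.png",o)
```

```text
[0.5946425  0.17902227 0.06759021]
```

View pics/v3.png

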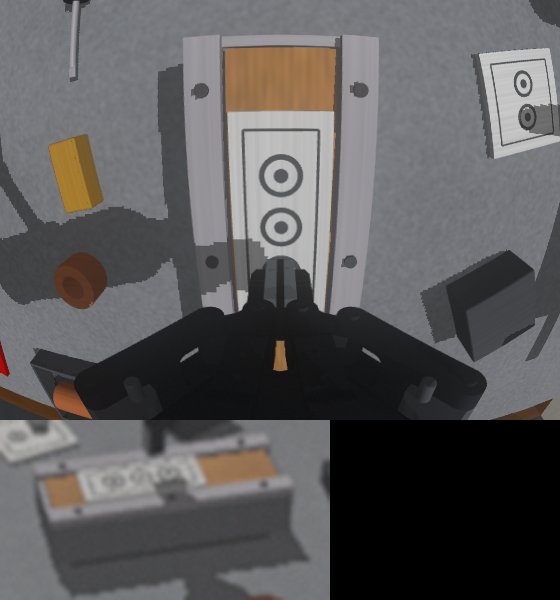

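Run:
```python
from h import *
np.set_printoptions(precision=4,suppress=True)
c=dict(np.load("w2.npz"))
for n,p,z in [('front l',(227,112),.071),('front r',(335,111),.071),('circ1',(281,176),.071),('circ2',(281,228),.071),('edge l',(183,38),.07),('edge r',(378,39),.07),('lip',(281,37),.064),('pack',(281,47),.065),('tip',(282,258),.0675)]: print(n,onz(c,*map(float,p),z,True))
w=dict(np.load("w1.npz"))
for p in [(289,73),(290,105),(291,137)]: print(onz(w,*map(float,p),.071,True))
print(-c['R'].T@c['t'], bot.read_state()['wrist_force'])
```

```text
front l [0.5164 0.1478 0.071 ]
front r [0.5137 0.2048 0.071 ]
circ1 [0.5505 0.1776 0.071 ]
circ2 [0.5811 0.1787 0.071 ]
edge l [0.475  0.1224 0.07  ]
edge r [0.4717 0.2267 0.07  ]
lip [0.4741 0.1748 0.064 ]
pack [0.48  0.175 0.065]
tip [0.6024 0.1801 0.0675]
[0.5499 0.1777 0.071 ]
[0.5798 0.1787 0.071 ]
[0.6098 0.1798 0.071 ]
[0.5097 0.1755 0.2438] [0.3835 0.1763 0.3185]
```

The pictures show the plate has not moved. Its front edge is still at x≈0.515, and the tips are over it with no force, so they sit higher than the TCP reading suggests. I'll probe downward gently onto the plate top to calibrate the height.

Emit:
play_rows(series=[{"translation": [0, 0, 0.001], "spin": 0}, {"translation": [0, 0, 0], "spin": 0}, {"translation": [0, 0, 0], "spin": 0}])

```text
time: 5.3
tool_pos: [0.5941, 0.1789, 0.0662]
tcp_rot: [0.057, -3.141, 0.0]
wrist_force: [-0.1, -0.5, -0.2]
width: -0.002
```

Run:
```python
from h import *
s=bot.read_camera("side"); a=bot.read_camera("scene")
o=np.zeros((600,800,3),np.uint8)
o[:400]=cv2.resize(s[95:195,230:430],(800,400),interpolation=2)
o[400:,:400]=cv2.resize(a[140:240,320:520],(400,200),interpolation=2)
cv2.imwrite("pics/v4.png",np.clip(o*1.3,0,255).astype(np.uint8)); print(bot.read_state())
```

```text
{'time': 5.4, 'q': array([ 2.52417129e-01,  2.74478530e-01,  1.84872371e+00,  1.97064636e-05,
        1.01859345e+00, -1.35499989e+00]), 'joint_vel': array([ 0.00254042, -0.00218856,  0.00035355,  0.00138819, -0.00043185,
       -0.00047307]), 'joint_torque': array([-7.05720973e-03, -4.79824448e+01, -3.27116776e+01, -6.12507574e-04,
        7.84398308e-04, -2.14514495e-05]), 'tool_pos': array([0.59408376, 0.17894649, 0.06623639]), 'tcp_rot': array([ 5.75005128e-02, -3.14086497e+00,  4.83464479e-05]), 'wrist_force': array([-0.20647086,  0.47455613,  0.07866288]), 'torque': array([-0.00774436, -0.03784788,  0.03667133]), 'width': -0.0008583589315372005}
```

View pics/v4.png

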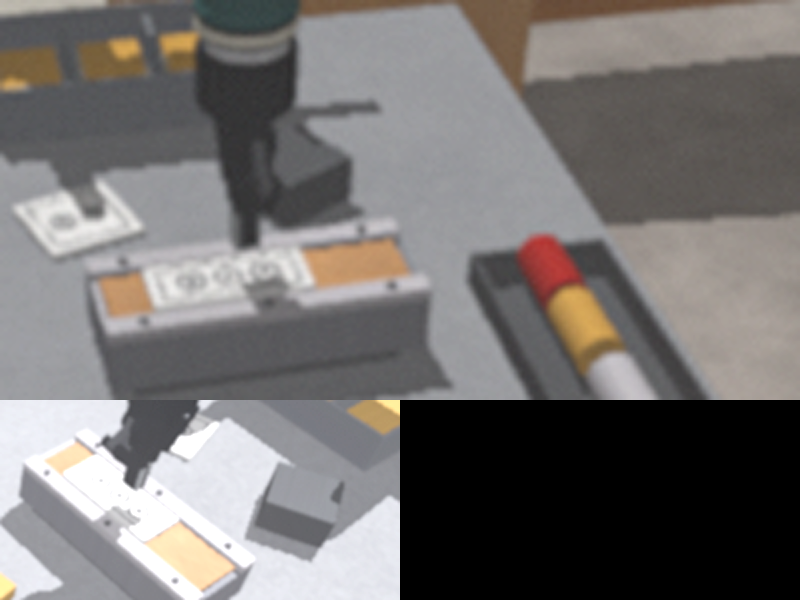

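The fingertips are clearly above the plate: tip at side (291,157) and scene (386,183). I'll triangulate the tip.

Run:
```python
from h import *
o1,d1=ray(cal("side"),291.2,156.7); o2,d2=ray(cal("scene"),386,183.5)
k=np.linalg.lstsq(np.c_[d1,-d2],o2-o1,rcond=None)[0]; print(o1+k[0]*d1,o2+k[1]*d2)
c=cal("wrist"); 
for x in (.583,.594,.60):
  o,d=ray(c,282.,258.,True); print(o+d*(x-o[0])/d[0])
```

```text
[0.59708563 0.17607134 0.09527798] [0.59659641 0.17686558 0.09628775]
[0.583      0.17909497 0.10242187]
[0.594      0.17964332 0.08143706]
[0.6        0.17994242 0.06999079]
```

Emit:
play_rows(series=[{"translation": [0, 0, 0.005], "spin": 0}, {"translation": [0, 0, 0.005], "spin": 0}, {"translation": [0, 0, 0.004], "spin": 0}, {"translation": [0, 0, 0], "spin": 0}, {"translation": [0, 0, 0], "spin": 0}])

```text
time: 5.9
tool_pos: [0.5938, 0.1789, 0.052]
tcp_rot: [0.058, -3.14, 0.0]
wrist_force: [-0.5, 0.8, -0.1]
width: -0.003
```

Emit:
play_rows(series=[{"translation": [0, 0, 0.002], "spin": 0}, {"translation": [0, 0, 0], "spin": 0}])

```text
time: 6.1
tool_pos: [0.594, 0.179, 0.0503]
tcp_rot: [0.058, -3.141, -0.0]
wrist_force: [-0.3, 0.8, 0.5]
width: 0.001
```

Emit:
play_rows(series=[{"translation": [0, 0, 0.001], "spin": 0}, {"translation": [0, 0, 0], "spin": 0}])

```text
time: 6.3
tool_pos: [0.594, 0.179, 0.0494]
tcp_rot: [0.058, -3.141, -0.0]
wrist_force: [-1.9, 0.9, 0.2]
width: 0.0
```

Emit:
play_rows(series=[{"translation": [0, 0, 0.001], "spin": 0}, {"translation": [0, 0, 0], "spin": 0}])

```text
time: 6.5
tool_pos: [0.594, 0.1789, 0.0483]
tcp_rot: [0.058, -3.141, 0.0]
wrist_force: [0.3, -0.0, 0.4]
width: -0.001
```

Emit:
play_rows(series=[{"translation": [0, 0, 0.0015], "spin": 0}, {"translation": [0, 0, 0], "spin": 0}])

```text
time: 6.7
tool_pos: [0.5939, 0.1789, 0.0466]
tcp_rot: [0.058, -3.141, 0.0]
wrist_force: [-0.2, 0.4, -0.3]
width: -0.003
```

Emit:
play_rows(series=[{"translation": [0, 0, 0.0015], "spin": 0}, {"translation": [0, 0, 0], "spin": 0}])

```text
time: 6.9
tool_pos: [0.5938, 0.1789, 0.0451]
tcp_rot: [0.058, -3.141, 0.0]
wrist_force: [-0.0, -0.6, -0.6]
width: -0.005
```

Run:
```python
from h import *
s=bot.read_camera("side"); a=bot.read_camera("scene"); w=bot.read_camera("wrist")
o=np.zeros((600,800,3),np.uint8)
o[:300,:400]=cv2.resize(s[130:190,250:330],(400,300),interpolation=2)
o[:300,400:]=cv2.resize(a[150:210,345:425],(400,300),interpolation=2)
o[300:,:400]=cv2.resize(w[200:350,180:380],(400,300),interpolation=2)
cv2.imwrite("pics/v5.png",np.clip(o*1.3,0,255).astype(np.uint8)); print(bot.read_state()['tool_pos'])
```

```text
[0.5940367  0.17896024 0.04534247]
```

View pics/v5.png

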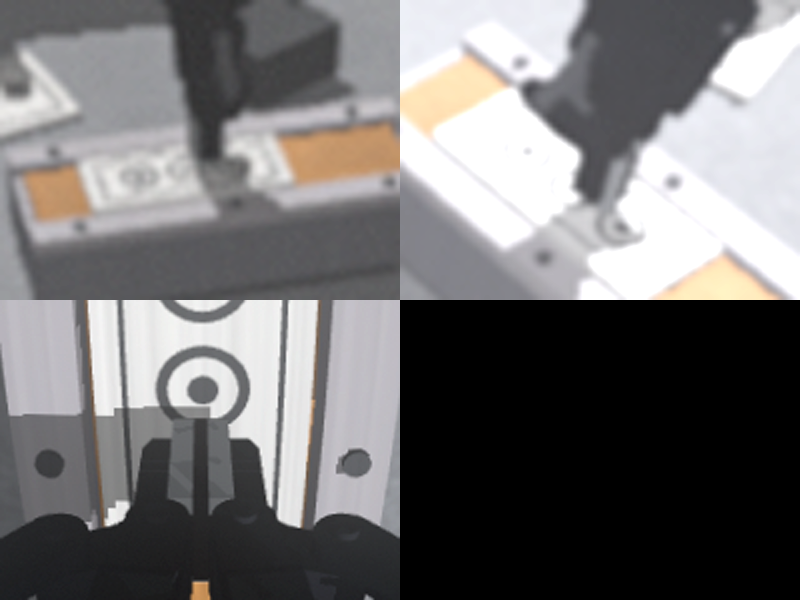

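The tips are now within a few mm of the plate top, with the finger shadow nearly meeting the tips. I'll continue the probe.

Emit:
play_rows(series=[{"translation": [0, 0, 0.001], "spin": 0}, {"translation": [0, 0, 0], "spin": 0}])

```text
time: 7.25
tool_pos: [0.594, 0.1789, 0.0443]
tcp_rot: [0.058, -3.141, 0.0]
wrist_force: [-0.4, -0.2, -0.3]
width: -0.002
```

Emit:
play_rows(series=[{"translation": [0, 0, 0.001], "spin": 0}, {"translation": [0, 0, 0], "spin": 0}])

```text
time: 7.45
tool_pos: [0.5939, 0.1789, 0.0432]
tcp_rot: [0.058, -3.141, 0.0]
wrist_force: [-0.3, 0.4, 0.3]
width: 0.003
```

Emit:
play_rows(series=[{"translation": [0, 0, 0.001], "spin": 0}, {"translation": [0, 0, 0], "spin": 0}])

```text
time: 7.65
tool_pos: [0.594, 0.1789, 0.0422]
tcp_rot: [0.058, -3.141, 0.0]
wrist_force: [-0.1, -0.5, -0.8]
width: 0.003
```

Emit:
play_rows(series=[{"translation": [0, 0, 0.001], "spin": 0}, {"translation": [0, 0, 0], "spin": 0}])

```text
time: 7.85
tool_pos: [0.5939, 0.1789, 0.0412]
tcp_rot: [0.058, -3.141, 0.0]
wrist_force: [0.3, -0.1, 0.2]
width: 0.003
```

Emit:
play_rows(series=[{"translation": [0, 0, 0.001], "spin": 0}, {"translation": [0, 0, 0], "spin": 0}])

```text
time: 8.05
tool_pos: [0.5939, 0.1789, 0.0402]
tcp_rot: [0.058, -3.141, 0.0]
wrist_force: [-1.0, 0.5, -0.0]
width: -0.001
```

Run:
```python
from h import *
r=[bot.read_state()]
for i in range(4):
    bot.read_camera("wrist"); r.append(bot.read_state())
for x in r: print(x['wrist_force'],x['torque'],x['tool_pos'][2])
```

```text
[-9.99815118e-01  4.73706811e-01 -7.59377776e-04] [0.08536371 0.00576757 0.03290524] 0.040216326178109316
[-0.15972178 -0.70869066  0.51052953] [0.04345643 0.01185765 0.0108368 ] 0.040280765018282046
[-0.60825925  0.11969521  0.38062814] [ 0.02836207  0.01417407 -0.00112231] 0.040309987692446786
[-0.54754205  0.74458411 -0.15153715] [ 0.01646119 -0.01892133 -0.00071506] 0.040368272783524575
[ 0.54170303 -0.1219794  -0.02533603] [-0.00135723 -0.0087387   0.02080776] 0.04042388427009251
```

Emit:
play_rows(series=[{"translation": [0, 0, 0.001], "spin": 0}, {"translation": [0, 0, 0], "spin": 0}])

```text
time: 8.45
tool_pos: [0.5939, 0.1789, 0.0392]
tcp_rot: [0.058, -3.141, 0.0]
wrist_force: [-0.1, -0.3, -0.1]
width: 0.0
```

Emit:
play_rows(series=[{"translation": [0, 0, 0.001], "spin": 0}, {"translation": [0, 0, 0], "spin": 0}])

```text
time: 8.65
tool_pos: [0.5942, 0.179, 0.0387]
tcp_rot: [-0.058, 3.141, 0.0]
wrist_force: [-0.9, -0.3, 2.9]
width: -0.003
```

Emit:
play_rows(series=[{"translation": [0, 0, 0.001], "spin": 0}, {"translation": [0, 0, 0], "spin": 0}])

```text
time: 8.85
tool_pos: [0.5942, 0.179, 0.0387]
tcp_rot: [-0.058, 3.141, 0.0]
wrist_force: [-4.2, -0.8, 8.2]
width: 0.004
```

Contact came at a reading of 0.0388, so the real tips sit about 32 mm above the reported TCP. Now I'll go back behind the plate and lower to tip z≈0.068, a reading of 0.036.

Emit:
play_rows(series=[{"translation": [0, 0, -0.02], "spin": 0}, {"translation": [0, 0, -0.02], "spin": 0}, {"translation": [-0.03, 0, 0], "spin": 0}, {"translation": [-0.03, 0, 0], "spin": 0}, {"translation": [-0.024, 0, 0], "spin": 0}])

```text
time: 9.35
tool_pos: [0.6796, 0.1822, 0.0777]
tcp_rot: [-0.058, 3.14, 0.0]
wrist_force: [0.1, -0.5, 0.5]
width: -0.001
```

Emit:
play_rows(series=[{"translation": [0, 0, 0], "spin": 0}, {"translation": [0, 0, 0.02], "spin": 0}, {"translation": [0, 0, 0.015], "spin": 0}, {"translation": [0, 0, 0], "spin": 0}, {"translation": [0, 0, 0], "spin": 0}])

```text
time: 9.85
tool_pos: [0.6766, 0.1819, 0.0413]
tcp_rot: [0.058, -3.139, 0.001]
wrist_force: [0.4, -0.1, 0.5]
width: 0.001
```

Emit:
play_rows(series=[{"translation": [0, 0, 0.005], "spin": 0}, {"translation": [0, 0, 0], "spin": 0}, {"translation": [0, 0, 0], "spin": 0}])

```text
time: 10.15
tool_pos: [0.6782, 0.1821, 0.0379]
tcp_rot: [-0.058, 3.14, 0.0]
wrist_force: [0.8, 0.3, 0.6]
width: -0.0
```

Emit:
play_rows(series=[{"translation": [0.01, 0, 0], "spin": 0}, {"translation": [0.01, 0, 0], "spin": 0}, {"translation": [0.01, 0, 0], "spin": 0}, {"translation": [0.01, 0, 0], "spin": 0}, {"translation": [0.005, 0, 0], "spin": 0}])

```text
time: 10.65
tool_pos: [0.6318, 0.1804, 0.0376]
tcp_rot: [-0.058, 3.141, 0.0]
wrist_force: [1.3, -0.3, 0.2]
width: 0.001
```

```bash
cat > pl.py <<'E'
from h import *
import sys
c=cal("wrist"); im=bot.read_camera("wrist"); cv2.imwrite("pics/"+sys.argv[1]+".png",im)
hsv=cv2.cvtColor(im,cv2.COLOR_BGR2HSV)
m=((hsv[...,1]<25)&(hsv[...,2]>185)).astype(np.uint8); m=cv2.morphologyEx(m,cv2.MORPH_OPEN,np.ones((5,5)))
m[:,:225]=0;m[:,337:]=0
n,l,st,ct=cv2.connectedComponentsWithStats(m)
for k in range(1,n):
    if st[k,4]>300: print(st[k],[onz(c,float(st[k,0]+st[k,2]/2),float(v),.071,True).round(4) for v in (st[k,1],st[k,1]+st[k,3])])
print(bot.read_state()['tool_pos'],bot.read_state()['wrist_force'])
E
python3 pl.py w3
```

```text
[256   4  13  34 410] [array([0.5036, 0.1678, 0.071 ]), array([0.5195, 0.1684, 0.071 ])]
[262  37  20  34 373] [array([0.5189, 0.1724, 0.071 ]), array([0.5342, 0.173 , 0.071 ])]
[0.63125211 0.18035615 0.03746612] [-0.90068883  0.1388608   0.2314601 ]
```

```bash
cat > sp.py <<'E'
from h import *
import sys
s=cal("side")
def meas(im):
    # packing (brown) and plate rows along channel centre line, z .071
    out=[]
    for off in (-.006,0.,.006):
        xs=np.arange(.42,.73,.001); v=[]
        for x in xs:
            X=s['R']@np.array([x,.173+(x-.58)*.037+off,.071])+s['t']; u=s['f']*X[:2]/X[2]+[s['cx'],s['cy']]
            v.append(cv2.getRectSubPix(im,(1,1),tuple(map(float,u)))[0,0])
        v=np.array(v,float); sat=(v.max(1)-v.min(1)); val=v.max(1)
        out.append((off,''.join('B' if a>50 else ('W' if b>120 else 'd') for a,b in zip(sat[::3],val[::3]))))
    return out
if __name__=='__main__':
    for f in sys.argv[1:]:
        im=bot.read_camera("side") if f=='live' else cv2.imread(f)
        if f=='live': cv2.imwrite("pics/live.png",im)
        print(f)
        for o in meas(im): print(*o)
E
python3 sp.py pics/side0.png pics/side2.png live
```

```text
pics/side0.png
-0.006 WWWWWWWWWWWWWWWddddWWWBBBBBBBBBBWWWWWWWWWWWWWWWWWWWWWWWWWWWWWWWWWWWWWWWWWWWWWBBBBBBBBBBBBBBBBBBBBBBBBWWd
0.0 WWWWWWWWWWWWWWWWdddWWBBBBBBBBBBBWWWWWWWWWWWWWWWWWWWWWWWWWWWWWWWWWWWWWWWWWWWWWBBBBBBBBBBBBBBBBBBBBBBBBWWd
0.006 WWWWWWWWWWWWWWWWddWWWBBBBBBBBBBBWWWWWWWWWWWWWWWWWWWWWWWWWWWWWWWWWWWWWWWWWWWWWBBBBBBBBBBBBBBBBBBBBBBBBWWd
pics/side2.png
-0.006 WWWWWWWWWWWWWWWddddWWWBBBBBBBBBBWWWWWWWWWWWWWWWWWWWWWWWWWWWWWWWWWWddWWWWWWWWWBBBBBBBBBBBBBBBBBBBBBBBBWWd
0.0 WWWWWWWWWWWWWWWddddWWWBBBBBBBBBBWWWWWWWWWWWWWWWWWWWWWWWWWWWWWWWWWWWWWWWWWWWWWBBBBBBBBBBBBBBBBBBBBBBBBWWd
0.006 WWWWWWWWWWWWWWWWdddWWWBBBBBBBBBBWWWWWWWWWWWWWWWWWWWWWWWWWWWWWWWWWWWWWWWWWWWWWBBBBBBBBBBBBBBBBBBBBBBBBWWd
live
-0.006 WWWWWWWWWWWWWWWddddWWWBBWWWWWWWWWWWWWWWWWWWWWWWWWWWWWWWWWWWWWWWWWWWWWdddddddddddBBBBBBBBBBBBBBBBBBBBBWWd
0.0 WWWWWWWWWWWWWWWWdddWWWBBWWWWWWWWWWWWWWWWWWWWWWWWWWWWWWWWWWWWWWWWWWWWWdddddddWBBBBBBBBBBBBBBBBBBBBBBBBWWd
0.006 WWWWWWWWWWWWWWWWddWWWBBBWWWWWWWWWWWWWWWWWWWWWWWWWWWWWWWWWWWWWWWWWWWWWdddddddWBBBBBBBBBBBBBBBBBBBBBBBBWWd
```

The plate is now sliding: front went 0.515→0.491, and the packing is still. I'll back off slightly, seat the tips 1.5 mm lower and finish the push (~62 mm more).

Emit:
play_rows(series=[{"translation": [-0.004, 0, 0], "spin": 0}, {"translation": [0, 0, 0.0015], "spin": 0}, {"translation": [0.006, 0, 0], "spin": 0}, {"translation": [0.01, 0, 0], "spin": 0}, {"translation": [0.01, 0, 0], "spin": 0}])

```text
time: 11.25
tool_pos: [0.6104, 0.1795, 0.0358]
tcp_rot: [0.057, -3.141, 0.0]
wrist_force: [0.1, -0.6, 0.6]
width: -0.003
```

Emit:
play_rows(series=[{"translation": [0.01, 0, 0], "spin": 0}, {"translation": [0.01, 0, 0], "spin": 0}, {"translation": [0.01, 0, 0], "spin": 0}, {"translation": [0.005, 0, 0], "spin": 0}, {"translation": [0, 0, 0], "spin": 0}])

```text
time: 11.75
tool_pos: [0.5749, 0.1783, 0.0359]
tcp_rot: [0.058, -3.14, 0.0]
wrist_force: [-0.3, -0.7, 0.6]
width: 0.003
```

```bash
python3 sp.py live; python3 -c "
from h import *
print(bot.read_state()['tool_pos'],bot.read_state()['wrist_force'])"
```

```text
live
-0.006 WWWWWWWWWWWWWWWWWWWWWWWWWWWWWWWWWWWWWWWWWWWWWWWWWWdddddddddddBBBBBBBBBBBBBBBBBBBBBBBBBBBBBBBBBBBBBBBBWWd
0.0 WWWWWWWWWWWWWWWWWWWWWWWWWWWWWWWWWWWWWWWWWWWWWWWWWWddddddddddBBBBBBBBBBBBBBBBBBBBBBBBBBBBBBBBBBBBBBBBBWWd
0.006 WWWWWWWWWWWWWWWWWWWWWWWWWWWWWWWWWWWWWWWWWWWWWWWWWWdddddddWBBBBBBBBBBBBBBBBBBBBBBBBBBBBBBBBBBBBBBBBBBBWWd
[0.57554414 0.17830615 0.03592759] [0.42858023 0.66988064 0.30867584]
```

Emit:
play_rows(series=[{"translation": [0.006, 0, 0], "spin": 0}, {"translation": [0, 0, 0], "spin": 0}, {"translation": [-0.01, 0, 0], "spin": 0}, {"translation": [0, 0, -0.03], "spin": 0}, {"translation": [0, 0, -0.04], "spin": 0}])

```text
time: 12.3
tool_pos: [0.5784, 0.1777, 0.1034]
tcp_rot: [0.057, -3.135, 0.002]
wrist_force: [0.5, -0.5, -0.1]
width: -0.0
```

Emit:
play_rows(series=[{"translation": [0, 0, 0], "spin": 0}, {"translation": [0, 0, 0], "spin": 0}, {"translation": [0, 0, 0], "spin": 0}], jaw=1)

```text
time: 12.6
tool_pos: [0.5796, 0.1782, 0.1048]
tcp_rot: [0.057, -3.139, 0.001]
wrist_force: [-0.7, 0.4, -0.6]
width: 0.507
```

Run:
```python
from h import *
np.set_printoptions(precision=4,suppress=True)
s=bot.read_state(); print(s['tool_pos'],s['width'],s['wrist_force'])
c=cal("wrist"); im=bot.read_camera("wrist"); cv2.imwrite("pics/w4.png",im)
hsv=cv2.cvtColor(im,cv2.COLOR_BGR2HSV)
m=((hsv[...,1]<25)&(hsv[...,2]>190)).astype(np.uint8); m=cv2.morphologyEx(m,cv2.MORPH_CLOSE,np.ones((9,9)))
n,l,st,ct=cv2.connectedComponentsWithStats(m)
for k in range(1,n):
  if st[k,4]>2500:
    cn=max(cv2.findContours((l==k).astype(np.uint8),0,1)[0],key=cv2.contourArea)[:,0]
    X=np.array([onz(c,u,v,.071,True)[:2] for u,v in cn.astype(float)],np.float32); print(st[k],cv2.minAreaRect(X),X.min(0),X.max(0))
s2=bot.read_camera("side"); cv2.imwrite("pics/side4.png",s2)
o=np.zeros((600,800,3),np.uint8); o[:420,:560]=im; o[420:,:330]=cv2.resize(s2[145:205,240:350],(330,180),interpolation=2); cv2.imwrite("pics/v6.png",o)
```

```text
[0.5796 0.1782 0.1048] 0.507205916895346 [-0.6689  0.4395 -0.5702]
[  239     0    88   197 14442] ((0.4923701882362366, 0.17610956728458405), (0.1315789371728897, 0.055648110806941986), 2.063153028488159) [0.4256 0.1463] [0.5591 0.2039]
[ 457   65   78  100 4947] ((0.4855206608772278, 0.33950960636138916), (0.06825391203165054, 0.06849189847707748), 17.464162826538086) [0.4432 0.2969] [0.5271 0.382 ]
```

View pics/v6.png

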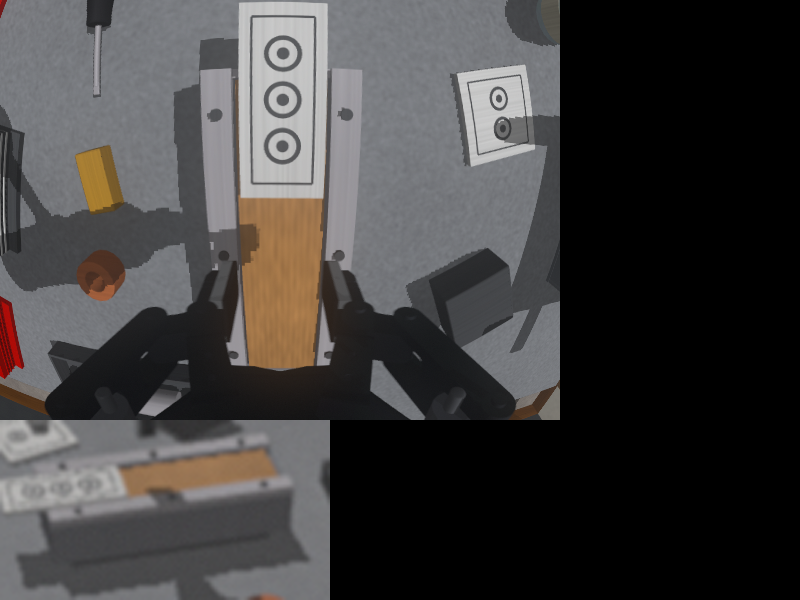

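The plate is flat with its front overhanging (rows 0–70 before the guide ends) and mid at (0.492, 0.176), about 46 mm of overhang. Moving to grasp the front end.

Emit:
play_rows(series=[{"translation": [0.03, 0, 0], "spin": 0}, {"translation": [0.03, 0, 0], "spin": 0}, {"translation": [0.03, 0, 0], "spin": 0}, {"translation": [0.03, 0.001, 0], "spin": 0}, {"translation": [0.009, 0, 0], "spin": 0}])

```text
time: 13.2
tool_pos: [0.4471, 0.1741, 0.1039]
tcp_rot: [0.059, -3.136, 0.002]
wrist_force: [-0.2, -0.3, -0.1]
width: 1.0
```

Emit:
play_rows(series=[{"translation": [0, 0, 0], "spin": 0}, {"translation": [0, 0, 0], "spin": 0}, {"translation": [0, 0, 0], "spin": 0}])

```text
time: 13.5
tool_pos: [0.4525, 0.1749, 0.1061]
tcp_rot: [-0.057, 3.14, 0.0]
wrist_force: [0.4, -0.5, -0.7]
width: 0.999
```

Emit:
play_rows(series=[{"translation": [0.001, 0, 0.025], "spin": 0}, {"translation": [0, 0, 0.025], "spin": 0}, {"translation": [0, 0, 0.025], "spin": 0}, {"translation": [0, 0, 0.015], "spin": 0}, {"translation": [0, 0, 0], "spin": 0}])

```text
time: 14.0
tool_pos: [0.4487, 0.1739, 0.0134]
tcp_rot: [0.057, -3.136, 0.002]
wrist_force: [-0.5, -0.2, 0.2]
width: 0.996
```

Emit:
play_rows(series=[{"translation": [0, 0, 0], "spin": 0}, {"translation": [0, 0, 0], "spin": 0}])

```text
time: 14.2
tool_pos: [0.4517, 0.1751, 0.017]
tcp_rot: [-0.057, 3.139, 0.001]
wrist_force: [-0.1, 0.4, 0.7]
width: 0.998
```

Emit:
play_rows(series=[{"translation": [0, 0, 0.005], "spin": 0}, {"translation": [0, 0, 0], "spin": 0}, {"translation": [0, 0, 0], "spin": 0}])

```text
time: 14.5
tool_pos: [0.4503, 0.1747, 0.0112]
tcp_rot: [-0.058, 3.141, 0.0]
wrist_force: [-0.5, -0.1, 0.1]
width: 0.995
```

Emit:
play_rows(series=[{"translation": [0, 0, 0], "spin": 0}, {"translation": [0, 0, 0], "spin": 0}, {"translation": [0, 0, 0], "spin": 0}, {"translation": [0, 0, 0], "spin": 0}, {"translation": [0, 0, 0], "spin": 0}], jaw=-1, force=60)

```text
time: 15.0
tool_pos: [0.4502, 0.1747, 0.0111]
tcp_rot: [-0.058, 3.141, 0.0]
wrist_force: [-1.8, -1.1, 1.9]
width: 0.64
```

The opening of 0.64 (≈55 mm) means the plate is gripped. Lifting.

Emit:
play_rows(series=[{"translation": [0, 0, -0.005], "spin": 0}, {"translation": [0, 0, -0.01], "spin": 0}, {"translation": [0, 0, -0.015], "spin": 0}, {"translation": [0, 0, -0.02], "spin": 0}, {"translation": [0, 0, -0.02], "spin": 0}])

```text
time: 15.5
tool_pos: [0.4498, 0.1746, 0.0818]
tcp_rot: [0.058, -3.141, 0.0]
wrist_force: [0.4, 0.3, -0.8]
width: 0.641
```

Emit:
play_rows(series=[{"translation": [0, 0, -0.01], "spin": 0}, {"translation": [0, 0, 0], "spin": 0}, {"translation": [0, 0, 0], "spin": 0}])

```text
time: 15.8
tool_pos: [0.4499, 0.1746, 0.0907]
tcp_rot: [0.058, -3.141, 0.0]
wrist_force: [0.1, -0.2, -1.5]
width: 0.636
```

Run:
```python
from h import *
np.set_printoptions(precision=4,suppress=True)
s=bot.read_state(); print(s['tool_pos'],s['width'],s['wrist_force'],s['torque'])
w=bot.read_camera("wrist"); s2=bot.read_camera("side"); a=bot.read_camera("scene")
for n,i in (('w5',w),('side5',s2),('s5',a)): cv2.imwrite(f"pics/{n}.png",i)
c=cal("wrist"); z=s['tool_pos'][2]+.032+.019+.006+.003-.0006
hsv=cv2.cvtColor(w,cv2.COLOR_BGR2HSV)
m=((hsv[...,1]<25)&(hsv[...,2]>170)).astype(np.uint8); m=cv2.morphologyEx(m,cv2.MORPH_CLOSE,np.ones((9,9)))
n,l,st,ct=cv2.connectedComponentsWithStats(m)
for k in range(1,n):
  if st[k,4]>2500:
    cn=max(cv2.findContours((l==k).astype(np.uint8),0,1)[0],key=cv2.contourArea)[:,0]
    X=np.array([onz(c,u,v,z,True)[:2] for u,v in cn.astype(float)],np.float32); print(st[k],z,cv2.minAreaRect(X))
```

```text
[0.4499 0.1746 0.0907] 0.6361944561084495 [ 0.1382 -0.1775 -1.4964] [ 0.042   0.0102 -0.0254]
[ 450  192   71   98 4330] 0.15006629299484125 ((0.416993647813797, 0.26840731501579285), (0.03992142528295517, 0.04004364460706711), 17.60150146484375)
[ 212  264  136   27 2843] 0.15006629299484125 ((0.4346665143966675, 0.17330142855644226), (0.012453894130885601, 0.05581413954496384), 2.0875039100646973)
```

Run:
```python
from h import *
s=cal("side"); im=cv2.imread("pics/side5.png"); hsv=cv2.cvtColor(im,cv2.COLOR_BGR2HSV)
m=((hsv[...,1]<30)&(hsv[...,2]>175)).astype(np.uint8); m=cv2.morphologyEx(m,cv2.MORPH_CLOSE,np.ones((3,3)))
n,l,st,ct=cv2.connectedComponentsWithStats(m)
for k in range(1,n):
  if st[k,4]>80: print(st[k],ct[k])
def pr(X):
    X=s['R']@X+s['t']; return (s['f']*X[:2]/X[2]+[s['cx'],s['cy']]).round(1)
y=np.radians(2.06); ex=np.array([np.cos(y),np.sin(y),0]); ey=np.array([-np.sin(y),np.cos(y),0])
for t in (0,-.1,-.2):
  f=np.array([.427,.1738,.150]); e=ex*np.cos(t)+np.array([0,0,np.sin(t)])
  print(t,[pr(f+e*a+ey*b) for a,b in ((0,-.028),(.13,-.028),(.13,.028),(0,.028))])
cv2.imwrite("pics/v7.png",cv2.resize(im[90:200,200:340],None,fx=5,fy=5,interpolation=2))
```

```text
[138 119  54  14 481] [162.98960499 124.60914761]
0 [array([237.4, 153.2]), array([280.3, 147.6]), array([276.3, 138.1]), array([234.7, 143.4])]
-0.1 [array([237.4, 153.2]), array([280.1, 151.3]), array([276.2, 141.7]), array([234.7, 143.4])]
-0.2 [array([237.4, 153.2]), array([279.5, 154.9]), array([275.7, 145.3]), array([234.7, 143.4])]
```

Run:
```python
import cv2
g=cv2.cvtColor(cv2.imread("pics/side5.png"),cv2.COLOR_BGR2GRAY)
print(list(range(232,290,4)))
for v in range(130,164): print(v,*g[v,232:290:4])
```

```text
[232, 236, 240, 244, 248, 252, 256, 260, 264, 268, 272, 276, 280, 284, 288]
130 67 55 42 55 39 71 71 70 71 70 71 71 72 73 71
131 69 57 40 55 41 70 71 71 72 71 71 72 72 72 72
132 71 63 39 53 40 68 69 70 72 71 72 73 71 72 72
133 69 63 40 53 40 71 71 72 70 70 73 71 71 71 66
134 75 73 39 52 40 70 71 71 71 69 72 76 77 79 63
135 91 101 38 49 44 71 71 69 71 75 79 99 101 102 63
136 110 117 40 47 51 70 70 76 77 100 99 117 117 117 63
137 120 122 40 48 49 71 76 101 100 116 115 117 118 119 61
138 120 121 42 46 49 74 101 117 115 116 119 124 115 117 64
139 120 121 42 43 48 77 117 117 122 123 131 151 116 118 63
140 118 120 45 44 46 79 131 125 135 148 145 166 117 118 63
141 117 118 49 43 43 102 151 150 146 155 162 158 122 117 63
142 118 118 55 43 43 144 156 162 162 148 174 147 126 116 65
143 118 119 70 40 41 159 161 165 173 140 165 142 133 117 70
144 117 129 92 43 40 155 160 152 168 129 147 153 144 118 86
145 118 146 124 40 41 158 147 140 155 122 139 165 156 116 107
146 118 152 145 43 42 143 139 143 161 125 146 170 169 118 119
147 120 152 150 40 41 112 136 143 174 145 156 164 176 117 117
148 116 161
[... 273 characters left out ...]
1 115 115 117 114 116
153 119 113 166 56 53 111 133 115 95 118 117 115 115 114 117
154 117 116 138 60 54 143 142 108 103 119 118 113 115 117 126
155 117 117 115 63 52 157 123 100 115 119 117 117 124 132 136
156 117 116 111 68 49 133 105 110 119 119 123 131 138 145 143
157 117 118 112 68 46 100 111 120 124 129 135 142 145 144 140
158 119 119 115 68 48 106 123 122 137 141 145 144 140 128 118
159 119 119 118 70 62 129 135 109 144 142 140 130 117 103 92
160 120 119 120 90 93 140 144 95 141 131 118 107 90 98 103
161 120 119 119 110 115 140 144 109 123 105 95 100 100 112 120
162 120 120 120 119 122 128 127 106 99 87 102 112 118 120 123
163 120 120 118 122 121 106 102 90 106 103 118 120 121 121 122
```

The lifted plate matches the level projection (edge slope −4.5 px vs −4.7 expected). Transporting to the rest.

Emit:
play_rows(series=[{"translation": [-0.0076, -0.0324, 0], "spin": 0}, {"translation": [-0.0076, -0.0324, 0], "spin": 0}, {"translation": [-0.0076, -0.0324, 0], "spin": 0}, {"translation": [-0.0076, -0.0324, 0], "spin": 0}, {"translation": [-0.0076, -0.0324, 0], "spin": 0}])

```text
time: 16.45
tool_pos: [0.4934, 0.0129, 0.0898]
tcp_rot: [0.058, -3.139, -0.0]
wrist_force: [0.1, -0.7, -0.3]
width: 0.634
```

Emit:
play_rows(series=[{"translation": [-0.0076, -0.0324, 0], "spin": 0}, {"translation": [-0.0076, -0.0324, 0], "spin": 0}, {"translation": [-0.0076, -0.0324, 0], "spin": 0}, {"translation": [-0.0076, -0.0324, 0], "spin": 0}, {"translation": [-0.0076, -0.032, 0], "spin": 0}])

```text
time: 16.95
tool_pos: [0.5373, -0.1471, 0.0896]
tcp_rot: [0.057, -3.139, -0.001]
wrist_force: [0.2, 0.3, -1.0]
width: 0.635
```

Emit:
play_rows(series=[{"translation": [0, 0, 0], "spin": 0.9}, {"translation": [0, 0, 0], "spin": 0.9}, {"translation": [0, 0, 0], "spin": 0.9}, {"translation": [0, 0, 0], "spin": 0.9}, {"translation": [0, 0, 0], "spin": 0}])

```text
time: 17.45
tool_pos: [0.5371, -0.1458, 0.0896]
tcp_rot: [-0.435, -3.109, -0.001]
wrist_force: [-0.3, 0.1, -1.1]
width: 0.636
```

Emit:
play_rows(series=[{"translation": [0, 0, 0], "spin": 0}, {"translation": [0, 0, 0], "spin": 0}])

```text
time: 17.65
tool_pos: [0.5376, -0.1458, 0.0904]
tcp_rot: [-0.432, -3.111, -0.0]
wrist_force: [0.6, -0.6, -1.2]
width: 0.639
```

Run:
```python
from h import *
from scipy.spatial.transform import Rotation as Ro
np.set_printoptions(precision=4,suppress=True)
s=bot.read_state(); R=Ro.from_rotvec(s['tcp_rot']).as_matrix(); p=s['tool_pos']
print(p,s['width'],'yaw',np.degrees(np.arctan2(-R[1,0],-R[0,0])))
print('rem tool',R.T@(np.array([.5374,-.1459,p[2]])-p))
w=bot.read_camera("wrist"); cv2.imwrite("pics/w6.png",w)
```

```text
[ 0.5376 -0.1458  0.0904] 0.6391446122685214 yaw -15.820136550613233
rem tool [ 0.0002 -0.0002  0.    ]
```

Emit:
play_rows(series=[{"translation": [0, 0, 0.025], "spin": 0}, {"translation": [0, 0, 0.025], "spin": 0}, {"translation": [0, 0, 0.02], "spin": 0}, {"translation": [0, 0, 0.01], "spin": 0}, {"translation": [0, 0, 0], "spin": 0}])

```text
time: 18.2
tool_pos: [0.5364, -0.1454, 0.0092]
tcp_rot: [-0.433, -3.108, -0.001]
wrist_force: [0.3, -0.5, -0.7]
width: 0.638
```

Emit:
play_rows(series=[{"translation": [0, 0, 0.005], "spin": 0}, {"translation": [0, 0, 0.005], "spin": 0}, {"translation": [0, 0, 0], "spin": 0}, {"translation": [0, 0, 0], "spin": 0}])

```text
time: 18.6
tool_pos: [0.5382, -0.1461, 0.0013]
tcp_rot: [0.434, 3.111, -0.0]
wrist_force: [-0.1, 0.2, -1.5]
width: 0.64
```

Emit:
play_rows(series=[{"translation": [0, 0, 0.004], "spin": 0}, {"translation": [0, 0, 0.003], "spin": 0}, {"translation": [0, 0, 0], "spin": 0}, {"translation": [0, 0, 0], "spin": 0}])

```text
time: 19.0
tool_pos: [0.5377, -0.1459, -0.0063]
tcp_rot: [-0.434, -3.111, -0.0]
wrist_force: [-0.3, -0.7, -0.6]
width: 0.642
```

Emit:
play_rows(series=[{"translation": [0, 0, 0.001], "spin": 0}, {"translation": [0, 0, 0], "spin": 0}])

```text
time: 19.2
tool_pos: [0.5379, -0.1459, -0.0071]
tcp_rot: [0.434, 3.111, -0.0]
wrist_force: [0.2, -1.1, -0.6]
width: 0.638
```

Emit:
play_rows(series=[{"translation": [0, 0, 0.001], "spin": 0}, {"translation": [0, 0, 0], "spin": 0}])

```text
time: 19.4
tool_pos: [0.5378, -0.1459, -0.0082]
tcp_rot: [-0.435, -3.111, -0.0]
wrist_force: [-0.3, 0.3, -1.0]
width: 0.638
```

Emit:
play_rows(series=[{"translation": [0, 0, 0.001], "spin": 0}, {"translation": [0, 0, 0], "spin": 0}])

```text
time: 19.6
tool_pos: [0.5379, -0.1459, -0.0084]
tcp_rot: [-0.434, -3.111, -0.0]
wrist_force: [-2.7, 0.5, 4.3]
width: 0.639
```

Emit:
play_rows(series=[{"translation": [0, 0, 0.001], "spin": 0}, {"translation": [0, 0, 0], "spin": 0}])

```text
time: 19.8
tool_pos: [0.538, -0.1459, -0.0084]
tcp_rot: [-0.434, -3.111, -0.0]
wrist_force: [-5.6, 1.6, 10.6]
width: 0.642
```

Contact at reading −0.0084, as predicted. I'll relieve the pressure, open and retreat upward.

Emit:
play_rows(series=[{"translation": [0, 0, -0.0015], "spin": 0}, {"translation": [0, 0, 0], "spin": 0}])

```text
time: 20.0
tool_pos: [0.5383, -0.146, -0.0084]
tcp_rot: [0.434, 3.111, -0.0]
wrist_force: [0.6, 0.7, -1.1]
width: 0.638
```

Emit:
play_rows(series=[{"translation": [0, 0, 0], "spin": 0}, {"translation": [0, 0, 0], "spin": 0}, {"translation": [0, 0, 0], "spin": 0}, {"translation": [0, 0, 0], "spin": 0}, {"translation": [0, 0, 0], "spin": 0}], jaw=1)

```text
time: 20.5
tool_pos: [0.5379, -0.1459, -0.0087]
tcp_rot: [-0.435, -3.111, -0.0]
wrist_force: [-0.4, 0.6, 0.1]
width: 1.001
```

Emit:
play_rows(series=[{"translation": [0, 0, -0.02], "spin": 0}, {"translation": [0, 0, -0.03], "spin": 0}, {"translation": [0, 0, -0.03], "spin": 0}, {"translation": [0, 0, -0.03], "spin": 0}, {"translation": [0, 0, -0.03], "spin": 0}])

```text
time: 21.0
tool_pos: [0.5377, -0.1459, 0.1325]
tcp_rot: [-0.434, -3.111, -0.0]
wrist_force: [-0.0, -0.8, -0.2]
width: 1.0
```

Emit:
play_rows(series=[{"translation": [-0.03, 0, 0], "spin": 0}, {"translation": [-0.03, 0, 0], "spin": 0}, {"translation": [-0.02, 0, 0], "spin": 0}, {"translation": [0, 0, 0], "spin": 0}, {"translation": [0, 0, 0], "spin": 0}])

```text
time: 21.5
tool_pos: [0.6143, -0.1676, 0.1308]
tcp_rot: [-0.434, -3.11, -0.0]
wrist_force: [-0.2, 0.0, 0.9]
width: 1.0
```

Run:
```python
from h import *
np.set_printoptions(precision=4,suppress=True)
s=bot.read_state(); print(s['tool_pos'],s['width'],s['wrist_force'])
c=cal("wrist"); im=bot.read_camera("wrist"); cv2.imwrite("pics/w7.png",im)
hsv=cv2.cvtColor(im,cv2.COLOR_BGR2HSV)
m=((hsv[...,1]<25)&(hsv[...,2]>185)).astype(np.uint8); m=cv2.morphologyEx(m,cv2.MORPH_CLOSE,np.ones((9,9)))
n,l,st,ct=cv2.connectedComponentsWithStats(m)
for k in range(1,n):
  if st[k,4]>2500:
    cn=max(cv2.findContours((l==k).astype(np.uint8),0,1)[0],key=cv2.contourArea)[:,0]
    X=np.array([onz(c,u,v,.051,True)[:2] for u,v in cn.astype(float)],np.float32); print(st[k],cv2.minAreaRect(X))
s2=bot.read_camera("side"); cv2.imwrite("pics/side7.png",s2)
o=np.zeros((600,700,3),np.uint8); o[:420,:560]=im; o[420:,:312]=cv2.resize(s2[220:280,262:366],(312,180),interpolation=2);o[420:,320:650]=cv2.resize(s2[145:205,240:350],(330,180),interpolation=2); cv2.imwrite("pics/v8.png",o)
```

```text
[ 0.6143 -0.1676  0.1308] 1.000486800916756 [-0.2474  0.0337  0.9402]
[ 244   82   72  156 9687] ((0.5802313685417175, -0.15868358314037323), (0.05535760521888733, 0.12926454842090607), 74.09430694580078)
```

View pics/v8.png

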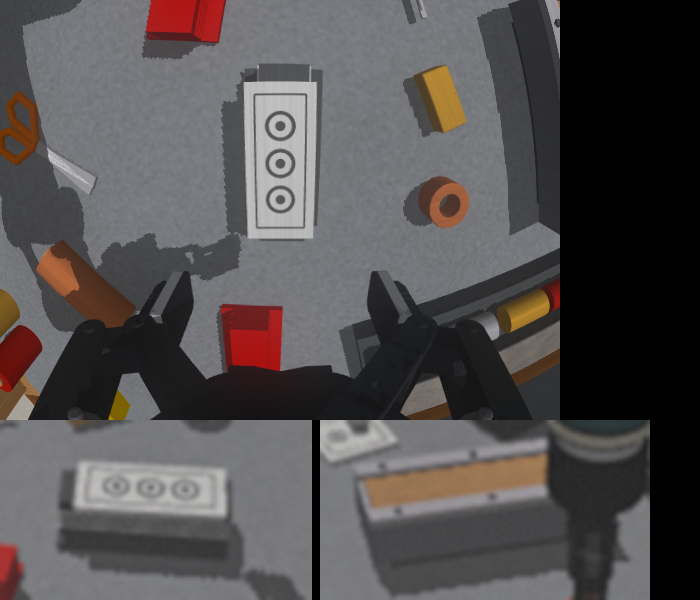

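Run:
```python
from h import *
c=cal("wrist")
a=onz(c,284.,65.,.045,True); b=onz(c,284.,82.,.051,True); print(a,b,np.linalg.norm((a-b)[:2]))
e=onz(c,280.,239.,.051,True);print(e)
d=np.array([np.cos(np.radians(-15.9)),np.sin(np.radians(-15.9))]); l=onz(c,258.,66.,.045,True); r=onz(c,310.,66.,.045,True); print((l+r)[:2]/2+.075*d, np.linalg.norm(l-r))
```

```text
[ 0.50505364 -0.13369532  0.045     ] [ 0.51866399 -0.13764561  0.051     ] 0.014172036109206827
[ 0.64352752 -0.17645618  0.051     ]
[ 0.57774402 -0.1543812 ] 0.04092613773551031
```

```bash
python3 -c "
from h import *
s=bot.read_state(); print(s['time'],s['wrist_force']); print(bot.finish_job())"
```

```text
21.6 [-0.66516077  0.15265809  0.25576356]
the job is handed in; nothing more can be done
None
```

The plate is lying flat on the cooling rest, and I handed the job in at 21.6 s of the 56 s allowed. No verdict is reported, so what follows is from my own checks.

**What I did:** I slid the plate forward until about 46 mm overhung, pinched the overhanging end by its long sides and lifted it level. I then turned it about 18° to match the rest, lowered it until I felt contact, let go and moved clear.

**Last checks:**
- **Position:** the plate centre measured (0.580, −0.159) m. The rest's centre measured between (0.578, −0.154) and (0.578, −0.158), depending on the view, so the plate is about 2–5 mm off (20 mm allowed).
- **Alignment:** the plate's length is within about 0.1° of the rest's, and it looks flat in two views.
- **Packing strip:** it showed no movement during the push. In the last side view it is still in the channel, though the arm hid its rear end.
- **Robot:** gripper open and clear of everything, with only noise on the wrist force.

**What disagreed:**
- **Fingertip height:** the real fingertips are about 32 mm higher than the reported TCP suggests. My first push therefore passed over the plate without touching it. I measured the offset by lowering onto the plate top (about 8 N) and used it from then on.
- **Camera readings:** the side camera and the wrist camera differed by up to 5 mm in places.

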